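Face up the display board with paint tins in order of size

ROBOT

A 6-joint arm with a two-finger parallel gripper is mounted at the origin on the work surface. World frame = base frame: x ahead of the robot, y to its left, z up, the work surface at z = 0. Lengths are in mm, angles in rad, forces in N, time in s.
With the tool pointing down it reaches from about 350 to 775 mm from the base axis. Payload 7.3 kg.
Tool frame: the origin (TCP) lies at the very end of the fingers, on their centre line; the grasp point (between the pads) lies 19 mm behind it; z points along the fingers, y is the line along which they close (so a half turn about z gives the same grasp; the last joint's range is limited). The gripper opens to 92 mm and grips with 3 to 60 N. Pads are 19 mm wide; open, the fingers measure 130 mm over their backs; the gripper's body (75 mm by 190 mm) begins 47 mm behind the grasp point.
Start: joints at [-1.443, 0.342, 1.524, -0, 1.275, -0.146], TCP at [141.978, -505.461, 188.941] pointing down, gripper open.
Joint ranges: [-2.53, 2.53], [-0.77, 2.02], [0.04, 2.7], [-1, 4.14], [0.28, 2.66], [-3.11, 3.11]. Speed limits (rad/s): [2.57, 2.57, 3.14, 3.14, 3.14, 3.14].

INTERFACE

Orientations are given as [roll, pitch, yaw] about the fixed x, y, z axes, in that order (R = Rz(yaw) Ry(pitch) Rx(roll)).
In Python, from plant import * gives the robot as it stands.
- The arm moves only by the tool arm_command, never from a script. Its arguments are lists of equal length, an entry for each row: "gripper": the finger opening in mm, from 0 to 91.8; "dp": the shift along the tool's x, y, z in units of 25 mm (1.0 is 25 mm), a list of three; "twist": the turn about the tool's z in units of 5 degrees (1.0 is 5 degrees). A call has exactly 5 rows; each row shifts and turns the commanded pose from where the row before left it, along the tool's axes as they then stand; what a row does not reach is not made up. A row lasts 1/8 s, in which the tool goes at most 62.5 mm and 10.7 degrees, less where a joint would pass 70% of its speed; a pose out of reach is approached as far as the arm can. A call is refused whole if a number of a shift passes 1 or a number of a turn 1, either way. A call with a gripper value outside its range is refused whole. The fingers move at their own pace and stop on an object; the grip force is fixed at half the most. Time passes only in rows, so rows that do not move let the fingers close, or fill a call up. It gives the time, the measured TCP pose, the force, the opening and the grip force at its end, in the units of the state.
- get_obs(): the state, without advancing time (a new reading comes with each control period).
- capture(name): name is "side" or "top"; returns the picture (480x640x3 uint8, red, green, blue); there is no depth.
- get_calibration(name): a dict with "mtx" (3x3 intrinsics, pixels), "dist_coeffs" ([k1, k2, p1, p2, k3] as OpenCV has them; the pictures are not rectified), "position" and "attitude" of the camera in the world. Camera axes: x right, y down, z forward; pixel columns grow to the right and rows downward; lengths in mm; the calibration is good to about 2 mm. A picture is of the moment at which its call begins. get_calibration takes no time and is no camera call.
- close_job(): hands the job in; it is judged then, once.
The state is a dict: "time": time; "joint_positions": joint angles; "dq": joint speeds; "tau": joint torques, N m; "tool_pos": TCP position; "tcp_rot": TCP orientation; "contact_force": force on the tool from outside, world axes, zero at the start; "moment": the same for the moment, N m; "grip_width": finger opening in mm; "finger_force": force on a finger pad.
Only numpy, scipy, OpenCV 4.12 (cv2) and the standard library are available. Lean on these libraries where they do the work, as an engineer would, in place of code of your own. Each camera call takes 0.05 s, during which the arm holds its last target. There are 200 camera calls.

TASK

Finish the counter display: stand the four small paint tins upright on the display board, one squarely behind each price ticket and in line along the middle of the rubber liner, stepping down in size from the quart tin, so that the largest of the four is next to the quart and the smallest is farthest from it. Set each tin down rather than dropping it, and leave the quart tin and the fan decks where they are.

Things in the scene. Friction and masses are not known exactly. Their poses are not given: they have to be found in the camera images.
- tin_250ml: the largest of the four small lever-lid paint tins (plain steel rims and lid, white label with a dark band): diameter 64 mm, height 86 mm, about 360 g; stands upright and loose on the counter at z = 0. Origin at the centre of its underside, z up along its axis.
- tin_125ml: the second largest of the four small lever-lid paint tins (plain steel rims and lid, white label with a dark band): diameter 56 mm, height 68 mm, about 210 g; stands upright and loose on the counter at z = 0. Origin at the centre of its underside, z up along its axis.
- tin_50ml: the second smallest of the four small lever-lid paint tins (plain steel rims and lid, white label with a dark band): diameter 46 mm, height 50 mm, about 110 g; stands upright and loose on the counter at z = 0. Origin at the centre of its underside, z up along its axis.
- tin_20ml: the smallest of the four small lever-lid paint tins (plain steel rims and lid, white label with a dark band): diameter 36 mm, height 34 mm, about 45 g; stands upright and loose on the counter at z = 0. Origin at the centre of its underside, z up along its axis.
- ticket_a: one of four identical blank white price tickets (50 x 29 mm, black holder) on the sloping rail at the board's far edge, 84 to 116 mm apart; a-d are in no order. Fixed. Origin: middle of its upper edge, level with the board's top; y along the board, x level and away from the board, z up. The liner's middle is 78 mm behind: its tin stands at (-78, 0, 0) mm in this frame.
- ticket_b: one of four identical blank white price tickets (50 x 29 mm, black holder) on the sloping rail at the board's far edge, 84 to 116 mm apart; a-d are in no order. Fixed. Origin: middle of its upper edge, level with the board's top; y along the board, x level and away from the board, z up. The liner's middle is 78 mm behind: its tin stands at (-78, 0, 0) mm in this frame.
- ticket_c: one of four identical blank white price tickets (50 x 29 mm, black holder) on the sloping rail at the board's far edge, 84 to 116 mm apart; a-d are in no order. Fixed. Origin: middle of its upper edge, level with the board's top; y along the board, x level and away from the board, z up. The liner's middle is 78 mm behind: its tin stands at (-78, 0, 0) mm in this frame.
- ticket_d: one of four identical blank white price tickets (50 x 29 mm, black holder) on the sloping rail at the board's far edge, 84 to 116 mm apart; a-d are in no order. Fixed. Origin: middle of its upper edge, level with the board's top; y along the board, x level and away from the board, z up. The liner's middle is 78 mm behind: its tin stands at (-78, 0, 0) mm in this frame.
- quart: big quart tin of the same make, 108 mm diameter, 124 mm high, 1.3 kg, loose, on the middle of the liner at one end of the board (left or right varies), its centre 120 to 150 mm along the board from the nearest ticket. Origin: centre of its underside, z up. The board: fixed plywood, 700 x 140 mm, top 45 mm above the counter, flush black liner 90 mm wide along its middle.
- fan_decks: two closed colour fan decks stacked, 125 mm (across the board) x 52 mm (along it) x 42 mm high, 0.7 kg, loose, lying on the board at the end opposite the quart tin. Origin: centre of the underside, z up.

How it is judged:
By the outcome, as a careful person would: the job done as asked, in the order asked, and still so for the second after the job is handed in, with the robot touching nothing.
It also fails if it takes over 112 s, if anything falls off the work surface, if the arm or the gripper's body presses on something with over 40 N, if the wrist force passes 120 N, or if a joint passes its speed limit or range.

## Working session

There is one attempt and no reset: what is moved stays moved. The work goes in short steps, Python scripts to look and compute and a tool call to move; the robot and the scene stay as the last step left them, time stands still between calls to the robot, and variables do not carry over. Pictures are saved under pics/ and viewed, at most 14 in all, crops included, and the job is handed in when it is done.

Besides the shell and the picture viewer there is one more tool, called after "Emit:" in YAML: its name, and indented under it one key for each argument. arm_command: Moves the arm, as the interface text tells. Its arguments: {"type":"object","properties":{"gripper":{"type":"array"},"dp":{"type":"array"},"twist":{"type":"array"}},"required":["gripper","dp","twist"]}

```bash
mkdir -p pics; ls
python3 - <<'E'
from plant import *
import cv2
for n in("side","top"):
    cv2.imwrite(f"pics/{n}0.png",capture(n)[:,:,::-1]); print(get_calibration(n))
o=get_obs();print(o)
E
```

```text
pics
{'mtx': array([[486.32757605,   0.        , 315.76590416],
       [  0.        , 486.32757605, 249.28525254],
       [  0.        ,   0.        ,   1.        ]]), 'dist_coeffs': array([-0.1132884,  0.       ,  0.       ,  0.       ,  0.       ]), 'position': array([180.45068361, 445.15923669, 679.67430252]), 'attitude': array([-2.38939316, -0.00603843, -2.46148177])}
{'mtx': array([[613.69650325,   0.        , 310.19344324],
       [  0.        , 613.69650325, 239.33595733],
       [  0.        ,   0.        ,   1.        ]]), 'dist_coeffs': array([-0.18749558,  0.        ,  0.        ,  0.        ,  0.        ]), 'position': array([ 468.38550112,   28.90992994, 1199.0045301 ]), 'attitude': array([-3.06239491, -0.02379492, -1.5555853 ])}
{'time': 0.1, 'joint_positions': array([-1.44301277e+00,  3.42676104e-01,  1.52488903e+00, -4.65404819e-05,
        1.27541679e+00, -1.45993377e-01]), 'dq': array([-1.69784383e-03, -1.26689396e-03, -2.21685710e-04, -9.71314521e-05,
        6.05375435e-04, -1.07857516e-03]), 'tau': array([ 2.01763192e-03, -4.32003057e+01, -2.44694871e+01,  7.19369994e-02,
        5.26248186e-02, -5.41845395e-05]), 'tool_pos': array([ 141.90089565, -505.03584558,  188.31386634]), 'tcp_rot': array([-3.14021169e+00, -1.58072188e-04,  2.73790407e-01]), 'contact_force': array([ 0.96442017, -0.72720313,  1.20944986]), 'moment': array([-0.04003617,  0.00046486, -0.01619147]), 'finger_force': 0.0, 'grip_width': 91.84334296253549}
```

View pics/top0.png

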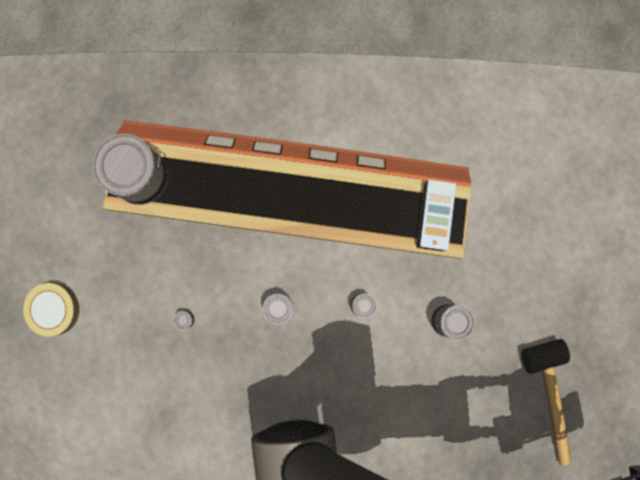

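View pics/side0.png

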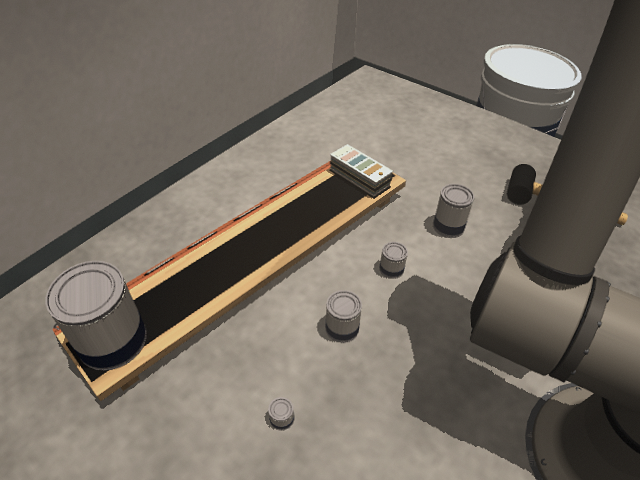

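```bash
cat > h.py <<'E'
import cv2,numpy as np
from scipy.spatial.transform import Rotation as R
from plant import *
def px2w(n,uv,z):
    c=get_calibration(n); u=cv2.undistortPoints(np.array(uv,float).reshape(-1,1,2),c['mtx'],c['dist_coeffs'])[:,0]
    d=np.c_[u,np.ones(len(u))]@R.from_euler('xyz',c['attitude']).as_matrix().T
    p=np.array(c['position']); return p+d*((np.broadcast_to(z,len(u))-p[2])/d[:,2])[:,None]
def w2px(n,P):
    c=get_calibration(n); M=R.from_euler('xyz',c['attitude']).as_matrix().T
    return cv2.projectPoints(np.array(P,float).reshape(-1,1,3),cv2.Rodrigues(M)[0],-M@c['position'],c['mtx'],c['dist_coeffs'])[0][:,0]
E
python3 - <<'E'
from h import *
im=cv2.imread("pics/top0.png")
f=lambda x,y,w,h:cv2.resize(im[y:y+h,x:x+w],None,fx=4,fy=4,interpolation=cv2.INTER_CUBIC)
a=f(195,125,200,55)
b=np.hstack([f(158,295,50,50),f(252,283,50,50),f(338,279,50,50),f(430,296,50,50)])
cv2.imwrite("pics/c1.png",np.vstack([a,b]))
print(px2w("top",[(183,319),(277,308),(363,304),(456,321)],[34,68,50,86]).round(1))
print(px2w("top",[(220,146),(267,152),(322,160),(371,166)],45).round(1))
print(px2w("top",[(126,165)],124).round(1))
print(px2w("side",[(281,408),(344,305),(394,251),(456,194)],[34,68,50,86]).round(1))
E
```

```text
[[ 405.5  241.7   34. ]
 [ 431.1   62.4   68. ]
 [ 440.2  -97.8   50. ]
 [ 411.2 -266.4   86. ]]
[[ 737.2  178.7   45. ]
 [ 726.7   88.1   45. ]
 [ 713.1  -17.4   45. ]
 [ 703.5 -111.7   45. ]]
[[682.6 338.1 124. ]]
[[ 403.   241.6   34. ]
 [ 428.6   62.4   68. ]
 [ 437.9 -100.    50. ]
 [ 411.3 -269.5   86. ]]
```

View pics/c1.png

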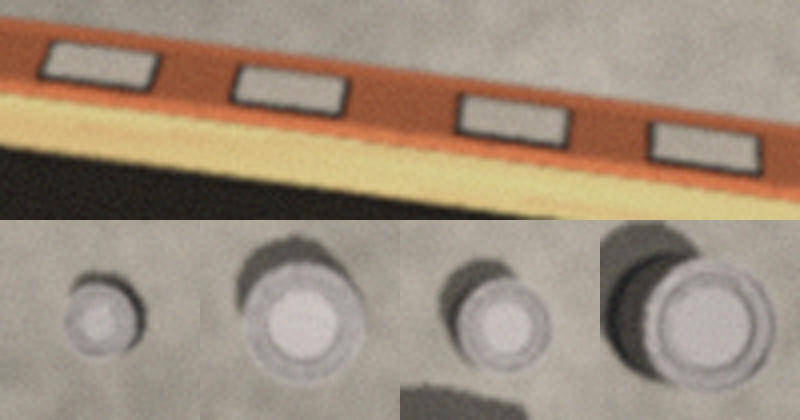

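Run:
```python
from h import *
im=cv2.imread("pics/top0.png"); g=im.max(2).astype(float)
o=lambda c,off:(np.array(c)+.5)/4-.5+off
T=px2w("top",o([(97,84.5),(287,108.5),(513,139.5),(705.5,167)],[195,125]),45)[:,:2]
# liner edges
A=[];B=[]
for c in range(190,410,10):
    d=np.where(g[130:260,c]<70)[0]+130
    A.append((c,d[0]-.5));B.append((c,d[-1]+.5))
A=px2w("top",A,45)[:,:2];B=px2w("top",B,45)[:,:2]
pa=np.polyfit(A[:,1],A[:,0],1);pb=np.polyfit(B[:,1],B[:,0],1)
print("liner",pa,pb,"width",(pa[1]-pb[1])*np.cos(np.arctan(pa[0])))
m=(pa[0]+pb[0])/2;th=np.arctan(m); k=(pa[1]+pb[1])/2
pt=np.polyfit(T[:,1],T[:,0],1);print("ticket slope",pt,np.abs(np.polyval(pt,T[:,1])-T[:,0]).max())
xd=np.array([np.cos(th),-np.sin(th)]); yd=np.array([np.sin(th),np.cos(th)])
print("gaps",np.diff(T@yd),"theta",th)
G=T-78*xd; print(G.round(1), "offset from liner mid",((G[:,0]-k-m*G[:,1])*np.cos(th)).round(1), G@yd)
Q=px2w("top",[(126,165)],124)[:,:2];print("quart",Q,Q@yd-T@yd,(Q[:,0]-k-m*Q[:,1])*np.cos(th))
print("reach",np.linalg.norm(G,axis=1))
c=np.array([(99,99),(304-200,103),(504.5-400,104),(710-600,104.5)])
P=px2w("top",np.array([o(a,b) for a,b in zip(c,[(158,295),(252,283),(338,279),(430,296)])]),[34,68,50,86]);print("tins",P.round(1))
```

```text
liner [1.19883172e-01 6.78662587e+02] [1.21217906e-01 5.91983610e+02] width 86.06273798728607
ticket slope [1.19300620e-01 7.16250833e+02] 0.25751684197643954
gaps [ -92.22124942 -109.19076524  -93.26380666] theta 0.11997161429581234
[[ 660.2  190.3]
 [ 649.7   98.6]
 [ 636.6   -9.8]
 [ 625.3 -102.3]] offset from liner mid [1.9 2.5 2.5 2.3] [267.91224777 175.69099836  66.50023312 -26.76357354]
quart [[682.5676206  338.06231557]] [149.41252785 241.63377727 350.8245425  444.08834916] [6.44427137]
reach [687.05766027 657.1677565  636.71075055 633.65647551]
tins [[ 404.8  242.9   34. ]
 [ 430.4   61.2   68. ]
 [ 439.   -99.3   50. ]
 [ 409.9 -268.6   86. ]]
```

Run:
```python
from h import *
p=get_obs()['tool_pos'];yaw=get_obs()['tcp_rot'][2];N=15
d=(np.array([410.2,-269])-p[:2])/N/25; dy=(1.4508-yaw)/N
print("twist",-np.degrees(dy)/5)
for i in range(N):
    a=yaw+i*dy; print(round(d@[np.cos(a),np.sin(a)],2),round(d@[np.sin(a),-np.cos(a)],2))
```

```text
twist -0.8991690950900668
0.86 -0.41
0.89 -0.34
0.91 -0.27
0.93 -0.2
0.94 -0.13
0.95 -0.05
0.95 0.02
0.95 0.1
0.94 0.17
0.92 0.24
0.9 0.32
0.87 0.38
0.84 0.45
0.8 0.52
0.76 0.58
```

Emit:
arm_command:
  gripper: [91.8,91.8,91.8,91.8,91.8]
  dp:
    - [0.86,-0.41,0]
    - [0.89,-0.34,0]
    - [0.91,-0.27,0]
    - [0.93,-0.2,0]
    - [0.94,-0.13,0]
  twist: [-0.9,-0.9,-0.9,-0.9,-0.9]

```text
time: 0.72
tool_pos: [231.8, -426.2, 188.6]
tcp_rot: [-3.141, -0.0, 0.669]
contact_force: [0.0, 0.5, -0.5]
grip_width: 91.6
finger_force: 0.0
```

Emit:
arm_command:
  gripper: [91.8,91.8,91.8,91.8,91.8]
  dp:
    - [0.95,-0.05,0]
    - [0.95,0.02,0]
    - [0.95,0.1,0]
    - [0.94,0.17,0]
    - [0.92,0.24,0]
  twist: [-0.9,-0.9,-0.9,-0.9,-0.9]

```text
time: 1.35
tool_pos: [321.1, -347.6, 188.6]
tcp_rot: [-3.141, -0.0, 1.062]
contact_force: [-0.1, 0.4, 0.4]
grip_width: 91.9
finger_force: 0.0
```

Emit:
arm_command:
  gripper: [91.8,91.8,91.8,91.8,91.8]
  dp:
    - [0.9,0.32,0]
    - [0.87,0.38,0]
    - [0.84,0.45,0]
    - [0.8,0.52,0]
    - [0.76,0.58,0]
  twist: [-0.9,-0.9,-0.9,-0.9,-0.9]

```text
time: 1.98
tool_pos: [410.5, -268.9, 188.6]
tcp_rot: [-3.141, -0.0, 1.454]
contact_force: [0.8, -0.2, -1.1]
grip_width: 91.9
finger_force: 0.0
```

Emit:
arm_command:
  gripper: [91.8,91.8,91.8,91.8,91.8]
  dp:
    - [0,0,0.7]
    - [0,0,0.7]
    - [0,0,0.7]
    - [0,0,0.7]
    - [0,0,0.7]
  twist: [0,0,0,0,0]

```text
time: 2.6
tool_pos: [409.9, -269.4, 100.6]
tcp_rot: [-3.141, -0.0, 1.452]
contact_force: [-0.1, 0.3, -0.7]
grip_width: 91.7
finger_force: 0.0
```

Run:
```python
from h import *
a=capture("top")[:,:,::-1];b=capture("side")[:,:,::-1]
f=lambda im,x,y:cv2.resize(im[y:y+130,x:x+130],None,fx=3,fy=3,interpolation=cv2.INTER_CUBIC)
cv2.imwrite("pics/g1.png",np.hstack([f(a,390,255),f(b,390,130)]))
o=get_obs();P=[o['tool_pos'],*[o['tool_pos']+[s*55.5,s*-6,0] for s in(-1,1)]]
print(w2px("top",P),w2px("side",P),o['tool_pos'])
```

```text
[[459.06155687 322.63681916]
 [455.50479623 353.21311972]
 [462.45508145 292.09632818]] [[458.37148282 189.25097705]
 [483.81937092 203.51344906]
 [434.14565082 175.7870525 ]] [ 408.96994532 -268.56536596   99.5896091 ]
```

View pics/g1.png

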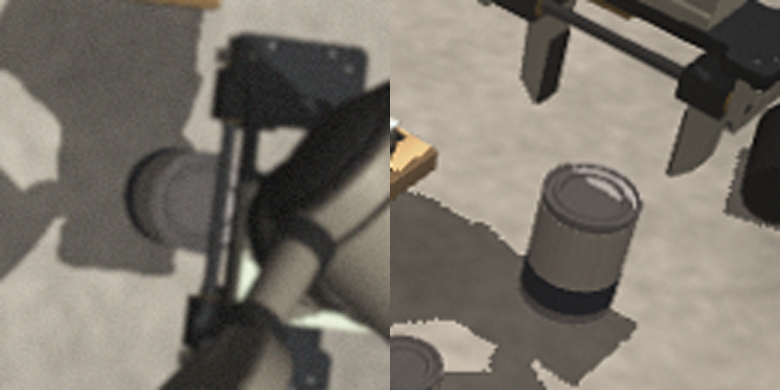

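Run:
```python
from h import *
uv=[(440,163.3),(486.7,188.3)]
for z in(90,100,120,130): print(z,px2w("side",uv,z).round(1).tolist())
p=get_obs()['tool_pos']
for z in (100,120,166,180,200):
  print(z,w2px("top",[[p[0]+s*55.5,p[1]-s*6,z] for s in(-1,0,1)]).round(1).tolist(), w2px("side",[[p[0]+s*55.5,p[1]-s*6,z] for s in(-1,0,1)]).round(1).tolist())
im=capture("side")[:,:,::-1][60:260,380:580]
cv2.imwrite("pics/g2.png",cv2.resize(im,None,fx=3,fy=3,interpolation=cv2.INTER_CUBIC))
```

```text
90 [[480.0, -330.3, 90.0], [371.3, -319.2, 90.0]]
100 [[474.9, -317.1, 100.0], [368.0, -306.2, 100.0]]
120 [[464.8, -290.8, 120.0], [361.6, -280.3, 120.0]]
130 [[459.7, -277.7, 130.0], [358.3, -267.3, 130.0]]
100 [[455.6, 353.2], [459.1, 322.6], [462.5, 292.1]] [[483.9, 203.3], [458.4, 189.1], [434.2, 175.6]]
120 [[458.4, 354.4], [462.1, 323.3], [465.5, 292.2]] [[486.6, 195.0], [460.7, 180.7], [436.0, 167.3]]
166 [[465.5, 357.2], [469.2, 324.7], [472.8, 292.3]] [[493.3, 174.8], [466.2, 160.6], [440.5, 147.3]]
180 [[467.7, 358.1], [471.5, 325.2], [475.2, 292.3]] [[495.4, 168.3], [467.9, 154.2], [441.9, 140.9]]
200 [[471.0, 359.5], [474.9, 325.9], [478.6, 292.4]] [[498.5, 158.9], [470.5, 144.7], [443.9, 131.5]]
```

View pics/g2.png

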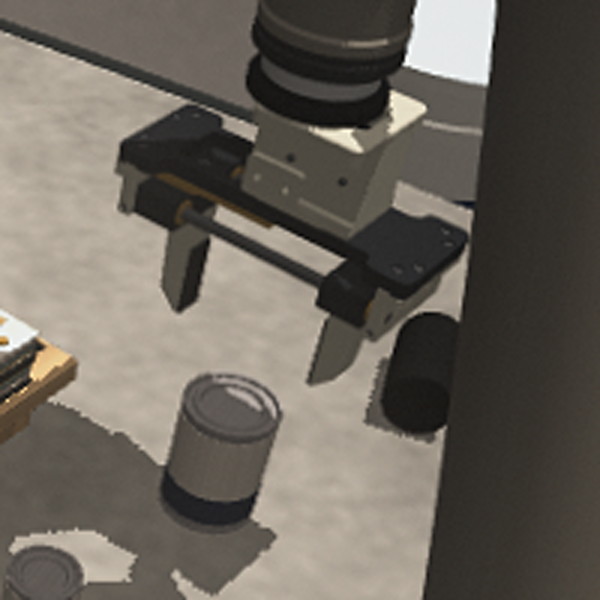

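Emit:
arm_command:
  gripper: [91.8,91.8,91.8,91.8,91.8]
  dp:
    - [0,0,0.4]
    - [0,0,0.4]
    - [0,0,0.4]
    - [0,0,0.4]
    - [0,0,0]
  twist: [0,0,0,0,0]

```text
time: 3.38
tool_pos: [409.7, -269.2, 60.5]
tcp_rot: [-3.14, -0.001, 1.452]
contact_force: [-1.0, 0.2, 0.2]
grip_width: 92.1
finger_force: 0.0
```

Run:
```python
from h import *
im=capture("side")[:,:,::-1][90:290,360:560]
cv2.imwrite("pics/g3.png",cv2.resize(im,None,fx=3,fy=3,interpolation=cv2.INTER_CUBIC))
p=get_obs()['tool_pos'];print(p)
for z in (0,30): print(((w2px("side",[[p[0]+s*51,p[1]-s*6,p[2]+z] for s in(-1,0,1)])-[360,90])*3+1).round(0).tolist())
```

```text
[ 409.98982636 -269.500746     61.04985921]
[[350.0, 383.0], [283.0, 343.0], [218.0, 306.0]]
[[362.0, 347.0], [292.0, 308.0], [227.0, 270.0]]
```

View pics/g3.png

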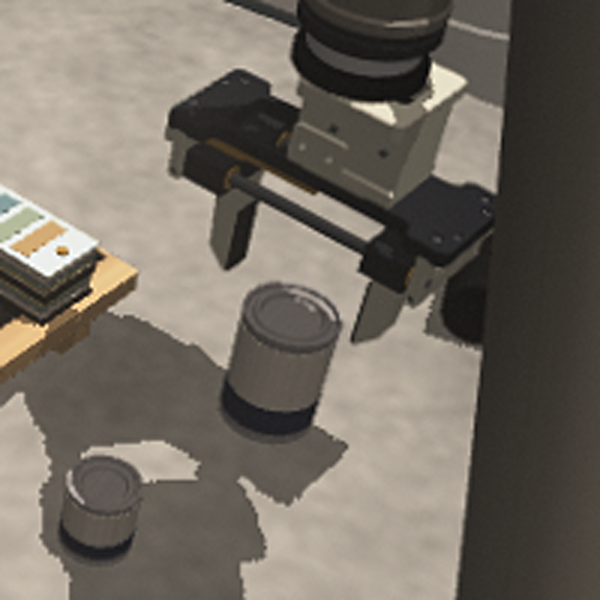

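Run:
```python
from h import *
from scipy.optimize import least_squares
def tri(s,t): 
    r=least_squares(lambda P:np.r_[w2px("side",[P])[0]-s,w2px("top",[P])[0]-t],[410,-269,150]);return r.x.round(1),r.fun.round(1)
print(tri((441.7,130),(467,297)),tri((490,154),(462,352)))
im=capture("top")[:,:,::-1][255:385,395:525]
cv2.imwrite("pics/g4.png",cv2.resize(im,None,fx=4.6,fy=4.6,interpolation=cv2.INTER_CUBIC))
```

```text
(array([ 457.8, -248.9,  218.6]), array([ 0.6,  0. , -0.3, -0.5])) (array([ 366.1, -243.5,  214.5]), array([-0.9, -0. ,  0.3,  0.8]))
```

View pics/g4.png

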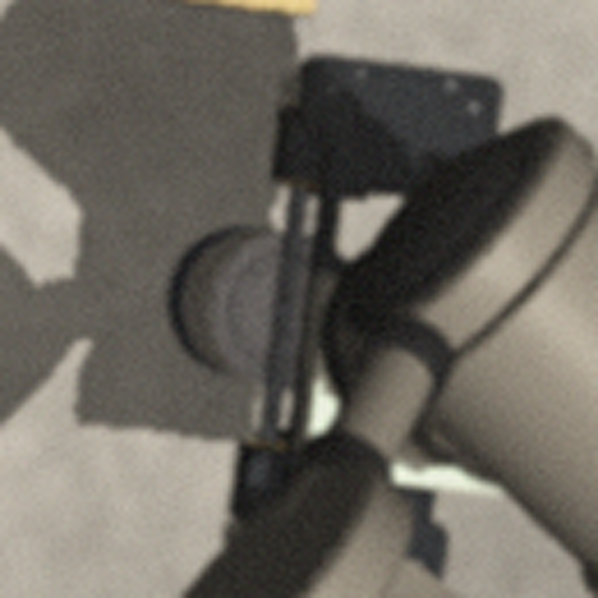

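Emit:
arm_command:
  gripper: [91.8,91.8,91.8,91.8,91.8]
  dp:
    - [0,0,0.4]
    - [0,0,0.4]
    - [0,0,0.2]
    - [0,0,0.2]
    - [0,0,0.06]
  twist: [0,0,0,0,0]

```text
time: 4.1
tool_pos: [410.1, -269.5, 29.6]
tcp_rot: [-3.141, -0.0, 1.452]
contact_force: [0.2, -0.3, -0.5]
grip_width: 91.7
finger_force: 0.0
```

Emit:
arm_command:
  gripper: [80,70,60,55,55]
  dp:
    - [0,0,0]
    - [0,0,0]
    - [0,0,0]
    - [0,0,0]
    - [0,0,0]
  twist: [0,0,0,0,0]

```text
time: 4.72
tool_pos: [410.0, -269.6, 30.1]
tcp_rot: [-3.141, 0.0, 1.452]
contact_force: [-2.0, 0.6, 2.6]
grip_width: 63.4
finger_force: 30.0
```

Emit:
arm_command:
  gripper: [55,55,55,55,55]
  dp:
    - [0,0,-0.3]
    - [0,0,-0.7]
    - [0,0,-0.9]
    - [0,0,-0.9]
    - [0,0,-0.8]
  twist: [0,0,0,0,0]

```text
time: 5.35
tool_pos: [410.1, -269.4, 120.8]
tcp_rot: [3.142, -0.0, 1.452]
contact_force: [1.5, -0.2, -3.1]
grip_width: 63.7
finger_force: 30.0
```

Run:
```python
from h import *
im=capture("side")[:,:,::-1][60:260,360:560]
cv2.imwrite("pics/g5.png",cv2.resize(im,None,fx=3,fy=3,interpolation=cv2.INTER_CUBIC))
p=get_obs()['tool_pos'];print(p,get_obs()['finger_force'])
```

```text
[ 411.26291592 -270.41633676  123.19211731] 29.991626143455505
```

View pics/g5.png

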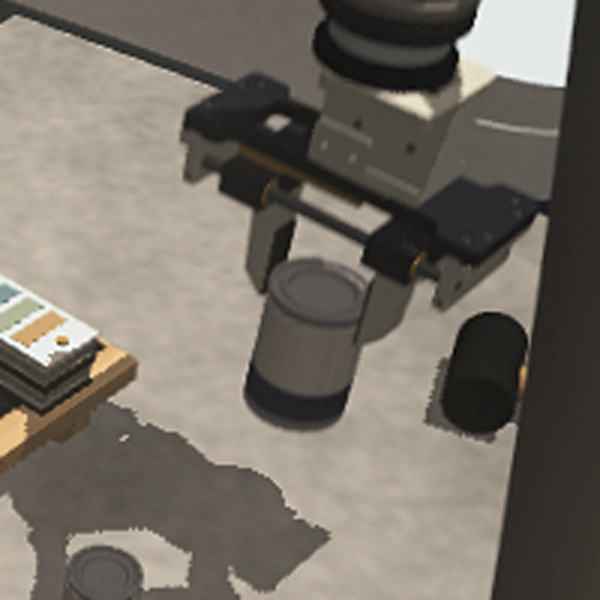

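Emit:
arm_command:
  gripper: [55,55,55,55,55]
  dp:
    - [0.5,0.2,-0.3]
    - [0.9,0.36,0]
    - [0.97,0.39,0]
    - [0.97,0.39,0]
    - [0.97,0.39,0]
  twist: [0,0,0,0,0]

```text
time: 6.02
tool_pos: [465.9, -165.8, 126.6]
tcp_rot: [-3.14, -0.001, 1.452]
contact_force: [0.6, -0.2, -3.5]
grip_width: 63.3
finger_force: 30.0
```

Emit:
arm_command:
  gripper: [55,55,55,55,55]
  dp:
    - [0.97,0.39,0]
    - [0.97,0.39,0]
    - [0.97,0.39,0]
    - [0.97,0.39,0]
    - [0.97,0.39,0]
  twist: [0,0,0,0,0]

```text
time: 6.65
tool_pos: [528.4, -51.2, 126.4]
tcp_rot: [-3.139, -0.0, 1.452]
contact_force: [-0.4, -0.2, -4.2]
grip_width: 62.9
finger_force: 30.0
```

Emit:
arm_command:
  gripper: [55,55,55,55,55]
  dp:
    - [0.97,0.39,0]
    - [0.97,0.39,0]
    - [0.97,0.39,0]
    - [0.97,0.39,0]
    - [0.97,0.39,0]
  twist: [0,0,0,0,0]

```text
time: 7.28
tool_pos: [590.9, 63.3, 126.2]
tcp_rot: [-3.139, -0.0, 1.452]
contact_force: [0.6, -0.7, -2.8]
grip_width: 63.4
finger_force: 30.0
```

Emit:
arm_command:
  gripper: [55,55,55,55,55]
  dp:
    - [0.97,0.38,0]
    - [0.97,0.38,0]
    - [0.97,0.38,0]
    - [0.95,0.38,0]
    - [0.9,0.36,0]
  twist: [0,0,0,0,0]

```text
time: 7.9
tool_pos: [651.5, 175.9, 125.9]
tcp_rot: [-3.139, 0.0, 1.452]
contact_force: [0.2, -0.2, -3.0]
grip_width: 63.6
finger_force: 30.0
```

Emit:
arm_command:
  gripper: [55,55,55,55,55]
  dp:
    - [0.55,0.22,0]
    - [0,0,0.5]
    - [0,0,0.5]
    - [0,0,0.4]
    - [0,0,0.3]
  twist: [0,0,0,0,0]

```text
time: 8.52
tool_pos: [658.9, 186.4, 83.8]
tcp_rot: [-3.14, 0.0, 1.451]
contact_force: [-0.0, -0.1, -3.7]
grip_width: 63.1
finger_force: 30.0
```

Emit:
arm_command:
  gripper: [55,55,55,55,55]
  dp:
    - [0,0,0]
    - [0,0,0]
    - [0,0,0]
    - [0,0,0]
    - [0,0,0]
  twist: [0,0,0,0,0]

```text
time: 9.15
tool_pos: [659.4, 187.1, 85.1]
tcp_rot: [3.141, 0.0, 1.452]
contact_force: [0.8, 0.3, -3.2]
grip_width: 63.4
finger_force: 30.0
```

Emit:
arm_command:
  gripper: [55,55,55,55,55]
  dp:
    - [0.13,0,0.1]
    - [0,0,0.1]
    - [0,0,0.1]
    - [0,0,0.03]
    - [0,0,0]
  twist: [0,0,0,0,0]

```text
time: 9.78
tool_pos: [659.7, 190.2, 76.5]
tcp_rot: [-3.142, 0.0, 1.452]
contact_force: [0.1, -0.5, -3.5]
grip_width: 63.6
finger_force: 30.0
```

Emit:
arm_command:
  gripper: [55,55,55,55,55]
  dp:
    - [0,0,0.03]
    - [0,0,0]
    - [0,0,0.03]
    - [0,0,0]
    - [0,0,0]
  twist: [0,0,0,0,0]

```text
time: 10.4
tool_pos: [659.8, 190.3, 75.2]
tcp_rot: [3.141, 0.0, 1.452]
contact_force: [0.2, -1.0, -2.6]
grip_width: 63.2
finger_force: 30.0
```

Emit:
arm_command:
  gripper: [55,55,55,55,55]
  dp:
    - [0,0,0.03]
    - [0,0,0]
    - [0,0,0]
    - [0,0,0]
    - [0,0,0]
  twist: [0,0,0,0,0]

```text
time: 11.02
tool_pos: [659.8, 190.4, 75.1]
tcp_rot: [3.141, -0.0, 1.452]
contact_force: [-3.2, -0.6, 5.5]
grip_width: 63.1
finger_force: 30.0
```

Emit:
arm_command:
  gripper: [65,72,82,91.8,91.8]
  dp:
    - [0,0,0]
    - [0,0,0]
    - [0,0,0]
    - [0,0,0]
    - [0,0,-0.2]
  twist: [0,0,0,0,0]

```text
time: 11.65
tool_pos: [659.5, 190.2, 79.0]
tcp_rot: [-3.141, 0.0, 1.452]
contact_force: [-0.5, -0.0, -0.3]
grip_width: 91.0
finger_force: 0.0
```

Emit:
arm_command:
  gripper: [91.8,91.8,91.8,91.8,91.8]
  dp:
    - [0,0,-0.4]
    - [0,0,-0.9]
    - [0,0,-0.9]
    - [0,-0.5,-0.6]
    - [0,-1,0]
  twist: [0,0,0,0,0]

```text
time: 12.28
tool_pos: [622.6, 194.8, 151.1]
tcp_rot: [3.139, -0.001, 1.451]
contact_force: [-0.3, 0.4, -0.6]
grip_width: 92.0
finger_force: 0.0
```

Emit:
arm_command:
  gripper: [91.8,91.8,91.8,91.8,91.8]
  dp:
    - [-0.77,-0.88,0]
    - [-0.77,-0.88,0]
    - [-0.77,-0.88,0]
    - [-0.77,-0.88,0]
    - [-0.77,-0.88,0]
  twist: [0,0,0,0,0]

```text
time: 12.9
tool_pos: [500.1, 111.9, 149.8]
tcp_rot: [3.141, 0.0, 1.452]
contact_force: [-0.1, -0.3, -0.3]
grip_width: 91.7
finger_force: 0.0
```

Emit:
arm_command:
  gripper: [91.8,91.8,91.8,91.8,91.8]
  dp:
    - [-0.77,-0.88,0]
    - [-0.78,-0.88,0]
    - [-0.78,-0.86,0]
    - [0,0,0.8]
    - [0,0,0.8]
  twist: [0,0,0,0,0]

```text
time: 13.52
tool_pos: [429.2, 62.1, 109.7]
tcp_rot: [3.14, -0.0, 1.452]
contact_force: [0.3, -0.4, 0.3]
grip_width: 91.7
finger_force: 0.0
```

Run:
```python
from h import *
a=capture("top")[:,:,::-1][110:270,90:290]
cv2.imwrite("pics/p1.png",cv2.resize(a,None,fx=3.7,fy=3.7,interpolation=cv2.INTER_CUBIC))
print(get_obs()['tool_pos'])
```

```text
[427.49938982  62.22396308 107.23684473]
```

View pics/p1.png

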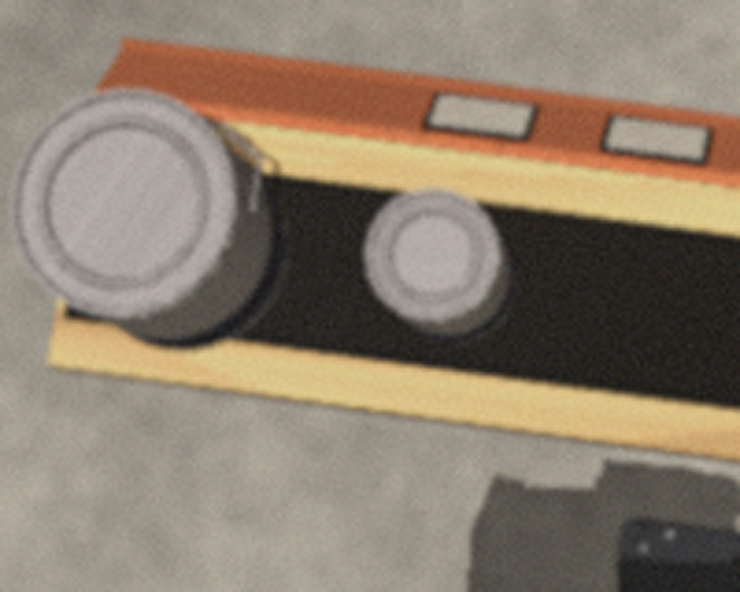

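Run:
```python
from h import *
P=px2w("top",[(206.66,179.1),(124.1,164.8)],[131,169])[:,:2];print(P)
print("s",P@[.1197,.9928],"t",P@[.9928,-.1197])
print(get_obs()['tool_pos'])
```

```text
[[657.10045414 189.24044377]
 [673.93578136 328.51714302]]
s [266.53283693 406.82193262] t [629.71724975 629.75994171]
[427.49938982  62.22396308 107.23684473]
```

Emit:
arm_command:
  gripper: [91.8,91.8,91.8,91.8,91.8]
  dp:
    - [0,0.1,0.8]
    - [0,0,0.9]
    - [0,0,0.9]
    - [0,0,0.8]
    - [0,0,0.4]
  twist: [0,0,0,0,0]

```text
time: 14.2
tool_pos: [431.6, 62.0, 14.1]
tcp_rot: [-3.141, 0.0, 1.452]
contact_force: [-0.3, -0.1, 0.0]
grip_width: 91.6
finger_force: 0.0
```

Emit:
arm_command:
  gripper: [91.8,91.8,91.8,91.8,91.8]
  dp:
    - [0,0,0.1]
    - [0,0,0.05]
    - [0,0,0]
    - [0,0,0]
    - [0,0,0]
  twist: [0,0,0,0,0]

```text
time: 14.82
tool_pos: [432.6, 61.8, 10.9]
tcp_rot: [3.141, 0.0, 1.452]
contact_force: [-1.2, 0.5, -0.5]
grip_width: 91.5
finger_force: 0.0
```

Emit:
arm_command:
  gripper: [91.8,91.8,91.8,91.8,91.8]
  dp:
    - [0,0,0.08]
    - [0,0,0.08]
    - [0,0,0.06]
    - [0,0,0]
    - [0,0,0]
  twist: [0,0,0,0,0]

```text
time: 15.45
tool_pos: [432.4, 61.8, 5.1]
tcp_rot: [3.142, 0.0, 1.452]
contact_force: [0.0, 0.3, 0.9]
grip_width: 92.0
finger_force: 0.0
```

Emit:
arm_command:
  gripper: [80,70,60,50,48]
  dp:
    - [0,0,0]
    - [0,0,0]
    - [0,0,0]
    - [0,0,0]
    - [0,0,0]
  twist: [0,0,0,0,0]

```text
time: 16.08
tool_pos: [431.8, 61.9, 5.1]
tcp_rot: [-3.14, 0.0, 1.452]
contact_force: [-3.4, -0.1, 1.8]
grip_width: 55.3
finger_force: 30.0
```

Emit:
arm_command:
  gripper: [48,48,48,48,48]
  dp:
    - [0,0,-0.4]
    - [0,0,-0.9]
    - [0,0,-0.9]
    - [0,0,-0.9]
    - [0,0.4,-0.9]
  twist: [0,0,0,0,0]

```text
time: 16.7
tool_pos: [441.9, 60.7, 106.3]
tcp_rot: [3.142, 0.0, 1.452]
contact_force: [0.5, -0.3, -2.6]
grip_width: 55.3
finger_force: 30.0
```

Emit:
arm_command:
  gripper: [48,48,48,48,48]
  dp:
    - [0.3,0.9,0]
    - [0.3,0.95,0]
    - [0.3,0.95,0]
    - [0.3,0.95,0]
    - [0.3,0.95,0]
  twist: [0,0,0,0,0]

```text
time: 17.32
tool_pos: [564.3, 84.1, 105.5]
tcp_rot: [3.141, 0.0, 1.452]
contact_force: [-0.5, 0.2, -2.0]
grip_width: 55.5
finger_force: 30.0
```

Emit:
arm_command:
  gripper: [48,48,48,48,48]
  dp:
    - [0.3,0.95,0]
    - [0.3,0.95,0]
    - [0.3,0.8,0]
    - [0.1,0.6,0]
    - [0,0,0]
  twist: [0,0,0,0,0]

```text
time: 17.95
tool_pos: [648.8, 98.9, 104.9]
tcp_rot: [3.142, 0.0, 1.452]
contact_force: [-0.2, -0.0, -2.5]
grip_width: 55.4
finger_force: 30.0
```

Emit:
arm_command:
  gripper: [48,48,48,48,48]
  dp:
    - [0.03,0.01,0.6]
    - [0,0,0.6]
    - [0,0,0.5]
    - [0,0,0.2]
    - [0,0,0.1]
  twist: [0,0,0,0,0]

```text
time: 18.58
tool_pos: [648.6, 99.7, 54.8]
tcp_rot: [-3.141, 0.0, 1.452]
contact_force: [0.3, -0.4, -1.5]
grip_width: 55.1
finger_force: 30.0
```

Emit:
arm_command:
  gripper: [48,48,48,48,48]
  dp:
    - [0,0,0.06]
    - [0,0,0.04]
    - [0,0,0]
    - [0,0,0]
    - [0,0,0]
  twist: [0,0,0,0,0]

```text
time: 19.2
tool_pos: [648.7, 99.7, 52.7]
tcp_rot: [3.141, 0.0, 1.452]
contact_force: [-0.0, -0.8, -3.0]
grip_width: 55.5
finger_force: 30.0
```

Emit:
arm_command:
  gripper: [48,48,48,48,48]
  dp:
    - [0,0.02,0.05]
    - [0,0,0]
    - [0,0,0.03]
    - [0,0,0]
    - [0,0,0]
  twist: [0,0,0,0,0]

```text
time: 19.82
tool_pos: [649.1, 99.6, 50.6]
tcp_rot: [3.142, 0.0, 1.452]
contact_force: [0.6, 0.9, -2.3]
grip_width: 55.4
finger_force: 30.0
```

Emit:
arm_command:
  gripper: [48,48,48,48,48]
  dp:
    - [0,0,0.02]
    - [0,0,0]
    - [0,0,0]
    - [0,0,0]
    - [0,0,0]
  twist: [0,0,0,0,0]

```text
time: 20.45
tool_pos: [649.2, 99.6, 50.2]
tcp_rot: [3.142, 0.0, 1.452]
contact_force: [-0.4, 0.2, -1.8]
grip_width: 55.6
finger_force: 30.0
```

Emit:
arm_command:
  gripper: [48,48,48,48,48]
  dp:
    - [0,0,0.03]
    - [0,0,0]
    - [0,0,0]
    - [0,0,0]
    - [0,0,0]
  twist: [0,0,0,0,0]

```text
time: 21.08
tool_pos: [649.2, 99.6, 50.1]
tcp_rot: [3.141, 0.0, 1.452]
contact_force: [-2.9, -0.6, 5.7]
grip_width: 55.4
finger_force: 30.0
```

Emit:
arm_command:
  gripper: [58,68,80,91.8,91.8]
  dp:
    - [0,0,0]
    - [0,0,0]
    - [0,0,0]
    - [0,0,0]
    - [0,0,-0.2]
  twist: [0,0,0,0,0]

```text
time: 21.7
tool_pos: [648.8, 99.6, 54.1]
tcp_rot: [-3.141, 0.0, 1.452]
contact_force: [0.1, 0.3, -0.2]
grip_width: 90.7
finger_force: 0.0
```

Emit:
arm_command:
  gripper: [91.8,91.8,91.8,91.8,91.8]
  dp:
    - [0,0,-0.6]
    - [0,0,-0.9]
    - [0,0,-0.9]
    - [0,-0.2,-0.7]
    - [-0.5,-0.8,0]
  twist: [0,0,0,0,0]

```text
time: 22.32
tool_pos: [624.0, 90.7, 134.3]
tcp_rot: [3.137, -0.001, 1.453]
contact_force: [-0.2, -1.1, -0.1]
grip_width: 91.8
finger_force: 0.0
```

Emit:
arm_command:
  gripper: [91.8,91.8,91.8,91.8,91.8]
  dp:
    - [-0.93,-0.71,0]
    - [-0.93,-0.71,0]
    - [-0.93,-0.71,0]
    - [-0.93,-0.71,0]
    - [-0.93,-0.71,0]
  twist: [0,0,0,0,0]

```text
time: 22.95
tool_pos: [520.1, -15.2, 132.6]
tcp_rot: [3.141, 0.0, 1.452]
contact_force: [-0.1, 0.3, 0.1]
grip_width: 91.7
finger_force: 0.0
```

Emit:
arm_command:
  gripper: [91.8,91.8,91.8,91.8,91.8]
  dp:
    - [-0.93,-0.71,0]
    - [-0.93,-0.71,0]
    - [-0.93,-0.71,0]
    - [-0.93,-0.7,0]
    - [0,0,0.8]
  twist: [0,0,0,0,0]

```text
time: 23.58
tool_pos: [439.5, -100.1, 113.5]
tcp_rot: [3.138, 0.001, 1.45]
contact_force: [-0.0, 0.8, -0.4]
grip_width: 91.7
finger_force: 0.0
```

Emit:
arm_command:
  gripper: [91.8,91.8,91.8,91.8,91.8]
  dp:
    - [0.04,0,0.9]
    - [0,0,0.9]
    - [0,0,0.9]
    - [0,0,0.8]
    - [0,0,0.3]
  twist: [0,0,0,0,0]

```text
time: 24.2
tool_pos: [439.2, -97.4, 16.6]
tcp_rot: [-3.141, -0.0, 1.452]
contact_force: [-0.3, 0.3, -0.1]
grip_width: 92.3
finger_force: 0.0
```

Emit:
arm_command:
  gripper: [91.8,91.8,91.8,91.8,91.8]
  dp:
    - [0,0,0]
    - [0,0,0.1]
    - [0,0,0]
    - [0,0,0]
    - [0,0,0]
  twist: [0,0,0,0,0]

```text
time: 24.82
tool_pos: [439.9, -97.7, 14.6]
tcp_rot: [3.141, 0.0, 1.452]
contact_force: [0.2, 0.6, 0.5]
grip_width: 91.9
finger_force: 0.0
```

Emit:
arm_command:
  gripper: [91.8,91.8,91.8,91.8,91.8]
  dp:
    - [-0.04,0,0.16]
    - [0,0,0.14]
    - [0,0,0.1]
    - [0,0,0.06]
    - [0,0,0]
  twist: [0,0,0,0,0]

```text
time: 25.45
tool_pos: [439.6, -98.6, 2.8]
tcp_rot: [-3.141, 0.0, 1.452]
contact_force: [0.3, -0.8, -0.2]
grip_width: 92.2
finger_force: 0.0
```

Emit:
arm_command:
  gripper: [80,70,60,48,38]
  dp:
    - [0,0,0]
    - [0,0,0]
    - [0,0,0]
    - [0,0,0]
    - [0,0,0]
  twist: [0,0,0,0,0]

```text
time: 26.08
tool_pos: [439.5, -98.6, 2.9]
tcp_rot: [-3.141, 0.0, 1.452]
contact_force: [-2.8, 0.9, 2.3]
grip_width: 45.9
finger_force: 0.8
```

Emit:
arm_command:
  gripper: [38,38,38,38,38]
  dp:
    - [0,0,0]
    - [0,0,-0.2]
    - [0,0,-0.8]
    - [0,0,-0.9]
    - [0,0,-0.9]
  twist: [0,0,0,0,0]

```text
time: 26.7
tool_pos: [439.6, -98.6, 73.8]
tcp_rot: [3.142, 0.0, 1.452]
contact_force: [1.0, 0.2, -1.1]
grip_width: 45.0
finger_force: 30.0
```

Emit:
arm_command:
  gripper: [38,38,38,38,38]
  dp:
    - [0.3,0.4,-0.8]
    - [0.5,0.82,-0.2]
    - [0.5,0.82,0]
    - [0.5,0.82,0]
    - [0.5,0.82,0]
  twist: [0,0,0,0,0]

```text
time: 27.32
tool_pos: [538.4, -52.1, 98.1]
tcp_rot: [3.142, 0.0, 1.452]
contact_force: [0.2, 0.1, -1.9]
grip_width: 45.3
finger_force: 30.0
```

Emit:
arm_command:
  gripper: [38,38,38,38,38]
  dp:
    - [0.5,0.82,0]
    - [0.5,0.82,0]
    - [0.5,0.82,0]
    - [0.5,0.82,0]
    - [0.2,0.4,0]
  twist: [0,0,0,0,0]

```text
time: 27.95
tool_pos: [636.3, -8.2, 97.7]
tcp_rot: [-3.141, 0.0, 1.453]
contact_force: [0.2, 0.5, -1.2]
grip_width: 45.3
finger_force: 30.0
```

Emit:
arm_command:
  gripper: [38,38,38,38,38]
  dp:
    - [0,0,0.6]
    - [0,0,0.6]
    - [0,0,0.4]
    - [0,0,0.2]
    - [0,0,0.05]
  twist: [0,0,0,0,0]

```text
time: 28.58
tool_pos: [635.5, -8.9, 51.4]
tcp_rot: [-3.141, 0.0, 1.452]
contact_force: [0.2, -0.3, -1.3]
grip_width: 45.0
finger_force: 30.0
```

Emit:
arm_command:
  gripper: [38,38,38,38,38]
  dp:
    - [0,0,0.03]
    - [0,0,0]
    - [0,0,0]
    - [0,0,0]
    - [0,0,0]
  twist: [0,0,0,0,0]

```text
time: 29.2
tool_pos: [635.7, -8.8, 51.0]
tcp_rot: [3.141, 0.0, 1.452]
contact_force: [0.3, -0.2, -1.2]
grip_width: 45.0
finger_force: 30.0
```

Emit:
arm_command:
  gripper: [38,38,38,38,38]
  dp:
    - [0,0.01,0.05]
    - [0,0,0.05]
    - [0,0,0]
    - [0,0,0]
    - [0,0,0]
  twist: [0,0,0,0,0]

```text
time: 29.82
tool_pos: [636.0, -8.8, 48.4]
tcp_rot: [3.141, 0.0, 1.452]
contact_force: [-0.3, -0.0, -1.0]
grip_width: 44.5
finger_force: 30.0
```

Emit:
arm_command:
  gripper: [38,38,38,38,38]
  dp:
    - [0,0,0.03]
    - [0,0,0]
    - [0,0,0]
    - [0,0,0]
    - [0,0,0]
  twist: [0,0,0,0,0]

```text
time: 30.45
tool_pos: [636.0, -8.8, 47.9]
tcp_rot: [3.141, 0.0, 1.452]
contact_force: [-1.2, 1.4, 3.0]
grip_width: 44.8
finger_force: 30.0
```

Emit:
arm_command:
  gripper: [48,60,75,91.8,91.8]
  dp:
    - [0,0,0]
    - [0,0,0]
    - [0,0,0]
    - [0,0,0]
    - [0,0,0]
  twist: [0,0,0,0,0]

```text
time: 31.08
tool_pos: [636.0, -8.8, 47.6]
tcp_rot: [3.142, 0.0, 1.452]
contact_force: [-0.6, 0.1, -0.1]
grip_width: 83.5
finger_force: 0.0
```

Emit:
arm_command:
  gripper: [91.8,91.8,91.8,91.8,91.8]
  dp:
    - [0,0,-0.6]
    - [0,0,-0.9]
    - [0,0,-0.9]
    - [0,-0.8,-0.7]
    - [0,-1,0]
  twist: [0,0,0,0,0]

```text
time: 31.7
tool_pos: [592.3, -3.7, 127.9]
tcp_rot: [3.137, 0.0, 1.452]
contact_force: [0.5, 0.4, -1.0]
grip_width: 91.7
finger_force: 0.0
```

Emit:
arm_command:
  gripper: [91.8,91.8,91.8,91.8,91.8]
  dp:
    - [0.9,-0.95,0]
    - [0.95,-0.95,0]
    - [0.95,-0.95,0]
    - [0.95,-0.95,0]
    - [0.95,-0.95,0]
  twist: [0,0,0,0,0]

```text
time: 32.33
tool_pos: [487.0, 128.1, 126.4]
tcp_rot: [3.14, -0.0, 1.452]
contact_force: [-0.3, 0.7, -0.3]
grip_width: 91.9
finger_force: 0.0
```

Emit:
arm_command:
  gripper: [91.8,91.8,91.8,91.8,91.8]
  dp:
    - [0.95,-0.95,0]
    - [0.95,-0.95,0]
    - [0.95,-0.95,0]
    - [0.9,-0.8,0]
    - [0.4,0,0.4]
  twist: [0,0,0,0,0]

```text
time: 32.95
tool_pos: [409.1, 242.6, 116.6]
tcp_rot: [3.139, -0.002, 1.454]
contact_force: [-0.2, -0.0, 0.4]
grip_width: 91.7
finger_force: 0.0
```

Emit:
arm_command:
  gripper: [91.8,91.8,91.8,91.8,91.8]
  dp:
    - [0,-0.15,0.9]
    - [0,0,0.9]
    - [0,0,0.9]
    - [0,0,0.8]
    - [0,0,0.4]
  twist: [0,0,0,0,0]

```text
time: 33.58
tool_pos: [405.6, 241.1, 16.7]
tcp_rot: [-3.141, 0.001, 1.451]
contact_force: [-0.4, -0.7, -0.0]
grip_width: 91.6
finger_force: 0.0
```

Emit:
arm_command:
  gripper: [80,75,70,70,70]
  dp:
    - [0,0,0.1]
    - [0,0,0.1]
    - [0,0,0.05]
    - [0,0,0]
    - [0,0,0]
  twist: [0,0,0,0,0]

```text
time: 34.2
tool_pos: [405.4, 241.6, 11.6]
tcp_rot: [3.141, -0.0, 1.452]
contact_force: [0.0, 0.3, -0.9]
grip_width: 70.4
finger_force: 0.0
```

Run:
```python
from h import *
print(get_obs()['tool_pos'],get_obs()['contact_force'])
a=capture("side")[:,:,::-1][300:450,190:390]
cv2.imwrite("pics/q1.png",cv2.resize(a,None,fx=4,fy=4,interpolation=cv2.INTER_CUBIC))
```

```text
[405.38768261 241.62335776  11.63577404] [ 0.02012244  0.26284083 -0.86824506]
```

View pics/q1.png

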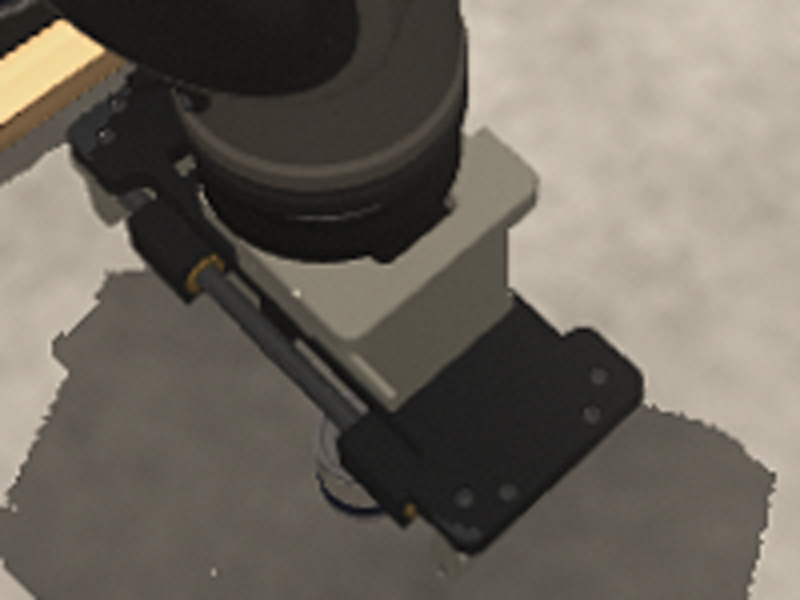

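Emit:
arm_command:
  gripper: [70,70,70,70,70]
  dp:
    - [0.04,0,0.1]
    - [0,0,0.1]
    - [0,0,0.1]
    - [0,0,0.05]
    - [0,0,0]
  twist: [0,0,0,0,0]

```text
time: 34.88
tool_pos: [405.3, 242.5, 2.5]
tcp_rot: [-3.141, 0.0, 1.452]
contact_force: [0.5, 0.9, 0.2]
grip_width: 69.8
finger_force: 0.0
```

Emit:
arm_command:
  gripper: [70,70,70,70,70]
  dp:
    - [0,0,0.06]
    - [0,0,0]
    - [0,0,0.06]
    - [0,0,0]
    - [0,0,0]
  twist: [0,0,0,0,0]

```text
time: 35.5
tool_pos: [405.4, 242.6, -0.4]
tcp_rot: [3.142, 0.0, 1.452]
contact_force: [-0.0, 0.9, -0.7]
grip_width: 69.9
finger_force: 0.0
```

Emit:
arm_command:
  gripper: [70,70,70,70,70]
  dp:
    - [0,0,0.05]
    - [0,0,0]
    - [0,0,0]
    - [0,0,0]
    - [0,0,0]
  twist: [0,0,0,0,0]

```text
time: 36.12
tool_pos: [405.4, 242.6, -1.6]
tcp_rot: [3.142, 0.0, 1.452]
contact_force: [-0.4, 0.2, 0.2]
grip_width: 70.2
finger_force: 0.0
```

Emit:
arm_command:
  gripper: [70,70,70,70,70]
  dp:
    - [0,0,0.06]
    - [0,0,0]
    - [0,0,0.06]
    - [0,0,0]
    - [0,0,0]
  twist: [0,0,0,0,0]

```text
time: 36.75
tool_pos: [405.4, 242.6, -4.6]
tcp_rot: [-3.142, 0.0, 1.452]
contact_force: [-0.6, 0.7, -0.9]
grip_width: 70.3
finger_force: 0.0
```

Emit:
arm_command:
  gripper: [70,70,70,70,70]
  dp:
    - [0,0,0.06]
    - [0,0,0.06]
    - [0,0,0.06]
    - [0,0,0]
    - [0,0,0]
  twist: [0,0,0,0,0]

```text
time: 37.38
tool_pos: [405.4, 242.6, -9.1]
tcp_rot: [3.142, 0.0, 1.452]
contact_force: [0.1, -0.3, 0.0]
grip_width: 70.0
finger_force: 0.0
```

Emit:
arm_command:
  gripper: [70,70,70,70,70]
  dp:
    - [0,0,0.06]
    - [0,0,0.06]
    - [0,0,0.06]
    - [0,0,0]
    - [0,0,0]
  twist: [0,0,0,0,0]

```text
time: 38.0
tool_pos: [405.4, 242.6, -13.6]
tcp_rot: [3.142, 0.0, 1.452]
contact_force: [-0.7, -0.9, 0.8]
grip_width: 69.7
finger_force: 0.0
```

Emit:
arm_command:
  gripper: [60,50,40,28,28]
  dp:
    - [0,0,0]
    - [0,0,0]
    - [0,0,0]
    - [0,0,0]
    - [0,0,0]
  twist: [0,0,0,0,0]

```text
time: 38.62
tool_pos: [405.3, 242.6, -13.6]
tcp_rot: [-3.141, 0.0, 1.452]
contact_force: [-0.4, 0.6, 0.7]
grip_width: 35.1
finger_force: 30.0
```

Emit:
arm_command:
  gripper: [28,28,28,28,28]
  dp:
    - [0,0,0]
    - [0,0,0]
    - [0,0,0]
    - [0,0,-0.4]
    - [0,0,-0.8]
  twist: [0,0,0,0,0]

```text
time: 39.25
tool_pos: [405.0, 242.4, 16.7]
tcp_rot: [-3.14, 0.001, 1.452]
contact_force: [0.7, -0.1, -0.1]
grip_width: 35.2
finger_force: 30.0
```

Emit:
arm_command:
  gripper: [28,28,28,28,28]
  dp:
    - [0,0,-0.9]
    - [0,0,-0.9]
    - [-0.5,0.2,-0.9]
    - [-0.9,0.4,-0.2]
    - [-0.95,0.4,0]
  twist: [0,0,0,0,0]

```text
time: 39.88
tool_pos: [424.0, 180.9, 90.2]
tcp_rot: [3.139, -0.001, 1.453]
contact_force: [0.3, 0.5, -0.8]
grip_width: 34.9
finger_force: 30.0
```

Emit:
arm_command:
  gripper: [28,28,28,28,28]
  dp:
    - [-0.98,0.4,0]
    - [-0.98,0.4,0]
    - [-0.98,0.4,0]
    - [-0.98,0.4,0]
    - [-0.98,0.4,0]
  twist: [0,0,0,0,0]

```text
time: 40.5
tool_pos: [458.7, 52.8, 89.5]
tcp_rot: [3.141, 0.0, 1.452]
contact_force: [-0.2, 1.2, -1.2]
grip_width: 34.7
finger_force: 30.0
```

Emit:
arm_command:
  gripper: [28,28,28,28,28]
  dp:
    - [-0.98,0.4,0]
    - [-0.98,0.4,0]
    - [-0.98,0.4,0]
    - [-0.98,0.4,0]
    - [-0.8,0.7,0]
  twist: [0,0,0,0,0]

```text
time: 41.12
tool_pos: [501.5, -71.3, 89.6]
tcp_rot: [3.141, 0.0, 1.451]
contact_force: [-0.2, -0.1, 0.5]
grip_width: 35.1
finger_force: 30.0
```

Emit:
arm_command:
  gripper: [28,28,28,28,28]
  dp:
    - [-0.4,0.9,0]
    - [-0.15,0.95,0]
    - [0,0.95,0]
    - [0,0.95,0]
    - [0,0.8,0]
  twist: [0,0,0,0,0]

```text
time: 41.75
tool_pos: [613.6, -97.6, 89.5]
tcp_rot: [3.141, 0.0, 1.452]
contact_force: [0.2, -1.1, -0.7]
grip_width: 35.1
finger_force: 30.0
```

Emit:
arm_command:
  gripper: [28,28,28,28,28]
  dp:
    - [0,0.35,0]
    - [0,0,0.6]
    - [0,0,0.6]
    - [0,0,0.4]
    - [0,0,0.3]
  twist: [0,0,0,0,0]

```text
time: 42.38
tool_pos: [620.8, -98.4, 40.4]
tcp_rot: [-3.14, -0.0, 1.452]
contact_force: [0.5, 1.1, -0.0]
grip_width: 34.5
finger_force: 30.0
```

Emit:
arm_command:
  gripper: [28,28,28,28,28]
  dp:
    - [0,0,0]
    - [0,0,0]
    - [0,0,0]
    - [0,0,0]
    - [0,0,0]
  twist: [0,0,0,0,0]

```text
time: 43.0
tool_pos: [621.5, -98.5, 41.6]
tcp_rot: [3.141, 0.0, 1.452]
contact_force: [-0.4, -0.7, -0.5]
grip_width: 35.4
finger_force: 30.0
```

Emit:
arm_command:
  gripper: [28,28,28,28,28]
  dp:
    - [-0.1,0.14,0.1]
    - [0,0,0.1]
    - [0,0,0.1]
    - [0,0,0.05]
    - [0,0,0]
  twist: [0,0,0,0,0]

```text
time: 43.62
tool_pos: [624.5, -101.3, 32.5]
tcp_rot: [-3.141, 0.0, 1.452]
contact_force: [0.3, 0.3, -0.0]
grip_width: 34.9
finger_force: 30.0
```

Emit:
arm_command:
  gripper: [28,28,28,28,28]
  dp:
    - [0,0,0.03]
    - [0,0,0]
    - [0,0,0]
    - [0,0,0]
    - [0,0,0]
  twist: [0,0,0,0,0]

```text
time: 44.25
tool_pos: [624.6, -101.4, 31.9]
tcp_rot: [3.142, 0.0, 1.452]
contact_force: [-0.7, -0.2, 0.4]
grip_width: 34.7
finger_force: 30.0
```

Emit:
arm_command:
  gripper: [28,28,28,28,28]
  dp:
    - [0,0,0.03]
    - [0,0,0]
    - [0,0,0]
    - [0,0,0]
    - [0,0,0]
  twist: [0,0,0,0,0]

```text
time: 44.88
tool_pos: [624.7, -101.4, 31.4]
tcp_rot: [3.141, 0.0, 1.452]
contact_force: [-0.8, 0.7, 4.0]
grip_width: 35.0
finger_force: 30.0
```

Emit:
arm_command:
  gripper: [28,28,28,28,28]
  dp:
    - [0,0,0.02]
    - [0,0,0]
    - [0,0,0]
    - [0,0,0]
    - [0,0,0]
  twist: [0,0,0,0,0]

```text
time: 45.5
tool_pos: [624.8, -101.4, 31.4]
tcp_rot: [3.141, 0.0, 1.452]
contact_force: [-1.3, 0.7, 7.7]
grip_width: 34.9
finger_force: 30.0
```

Contact; release, lift, withdraw to the front.

Emit:
arm_command:
  gripper: [40,50,65,80,80]
  dp:
    - [0,0,0]
    - [0,0,0]
    - [0,0,0]
    - [0,0,0]
    - [0,0,0]
  twist: [0,0,0,0,0]

```text
time: 46.12
tool_pos: [624.6, -101.4, 30.5]
tcp_rot: [-3.141, 0.0, 1.452]
contact_force: [0.0, -0.4, -0.0]
grip_width: 75.4
finger_force: 0.0
```

Emit:
arm_command:
  gripper: [80,80,80,80,80]
  dp:
    - [0,0,-0.6]
    - [0,0,-0.9]
    - [0,0,-0.9]
    - [0,0,-0.9]
    - [0,-0.8,0]
  twist: [0,0,0,0,0]

```text
time: 46.75
tool_pos: [606.9, -99.6, 116.5]
tcp_rot: [3.135, 0.001, 1.452]
contact_force: [-0.3, 0.5, -0.7]
grip_width: 79.7
finger_force: 0.0
```

Emit:
arm_command:
  gripper: [80,80,80,80,80]
  dp:
    - [0,-1,0]
    - [0,-1,0]
    - [-0.2,-1,0]
    - [-0.5,-1,0]
    - [-0.5,-1,0]
  twist: [0,0,0,0,0]

```text
time: 47.38
tool_pos: [476.7, -114.3, 114.4]
tcp_rot: [3.14, 0.001, 1.452]
contact_force: [-0.1, -0.1, -0.0]
grip_width: 80.2
finger_force: 0.0
```

Emit:
arm_command:
  gripper: [80,80,80,80,80]
  dp:
    - [-0.5,-1,0]
    - [-0.5,-1,0]
    - [-0.5,-0.6,0]
    - [-0.5,0,0]
    - [0,0,0]
  twist: [0,0,0,0,0]

```text
time: 48.0
tool_pos: [407.6, -157.0, 113.9]
tcp_rot: [3.14, 0.001, 1.451]
contact_force: [-0.2, -0.2, 0.4]
grip_width: 80.2
finger_force: 0.0
```

Run:
```python
from h import *
a=capture("top")[:,:,::-1]
cv2.imwrite("pics/f0.png",a)
cv2.imwrite("pics/f1.png",cv2.resize(a[120:270,90:490],None,fx=2,fy=2,interpolation=cv2.INTER_CUBIC))
```

```text
(no output)
```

View pics/f1.png

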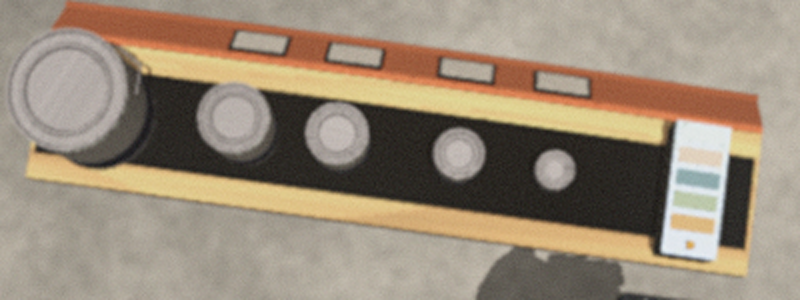

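Run:
```python
from h import *
a=cv2.imread("pics/f0.png")
cv2.imwrite("pics/f2.png",cv2.resize(a[135:225,185:385],None,fx=4,fy=4,interpolation=cv2.INTER_CUBIC))
```

```text
(no output)
```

View pics/f2.png

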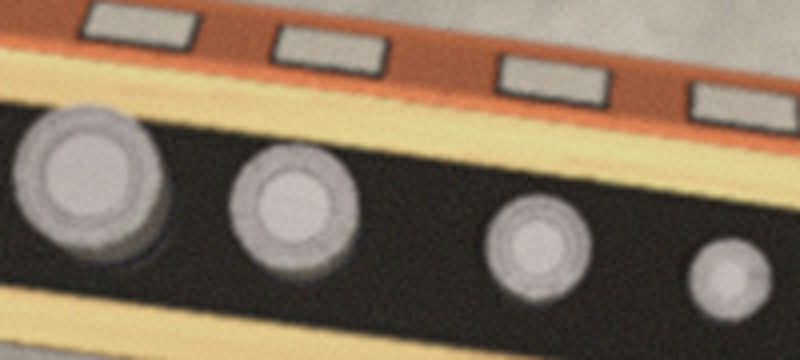

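Run:
```python
from h import *
uv=(np.array([(88.5,178),(294.5,207),(538,247),(730.5,280)])+.5)/4-.5+[185,135]
P=px2w("top",uv,[131,113,95,79])[:,:2]
s=P@[.1197,.9928];t=P@[.9928,-.1197]
print("ds",(s-[267.9,175.7,66.5,-26.8]).round(1),"t",t.round(1),"liner mid 630.8, ticket-78 633")
```

```text
ds [-1.5 -0.  -1.5  1.3] t [629.7 631.9 631.8 631.4] liner mid 630.8, ticket-78 633
```

```bash
python3 -c "
from plant import *
print(close_job())"
```

```text
the job is handed in; nothing more can be done
None
```

The job is handed in at about 48 s: all four tins stand upright behind their tickets, largest to smallest away from the quart, each within about 2 mm of its spot along the board and about 3 mm across it, by the final top picture; I saw no movement of the quart or fan decks.

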